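# Pull the parts tray out with the tray hook

### The arm

A 6-joint arm with a two-finger parallel gripper is mounted at the origin on a cart in front of the work surface, level with it; the furniture and walls round the work are solid. World frame = base frame: x ahead of the robot, y to its left, z up, the work surface at z = 0. Lengths are in mm, angles in rad, forces in N, time in s.
With the tool pointing down it reaches from about 275 to 1000 mm from the base axis. Payload 8.4 kg.
Tool frame: the origin (TCP) lies on the mounting face of the last link; the fingertips stand 173 mm ahead of it and the grasp point (between the pads) lies 155 mm ahead of it; z points along the fingers, y is the direction in which the jaws open and shut (so a half turn about z gives the same grasp; the last joint's range is limited). The gripper opens to 85 mm and grips with 20 to 120 N. Pads are 22 mm wide; open, the fingers measure 114 mm over their backs; the gripper's body (76 mm by 85 mm) begins 54 mm behind the grasp point. The pads swing forward as they close: fully open they stand 13 mm farther back than shut.
Start: joints at [-1.249, 0.353, 1.633, -0, 1.155, -0.002], TCP at [198.856, -592.525, 404.681] pointing down, gripper open.
Joint ranges: [-2.63, 2.63], [-0.92, 2.1], [0.06, 2.66], [-1.3, 4.44], [0, 2.69], [-3.02, 3.02]. Speed limits (rad/s): [2.22, 2.22, 2.79, 3.14, 3.14, 3.14].

### API

Orientations are given as [roll, pitch, yaw] about the fixed x, y, z axes, in that order (R = Rz(yaw) Ry(pitch) Rx(roll)).
In Python, from rig import r, grab_frame, spotter gives the robot as it stands.
- The arm moves only by the tool apply_moves, never from a script. Its argument "motion" is text: rows parted by semicolons, each of 5 numbers parted by spaces: the opening, from -1 (shut) to 1 (fully open), then the shift along the tool's x, y, z as a fraction of full scale, then the turn about the tool's z as a fraction of full scale. In form: hand x y z twist; .... A call has 1 to 20 rows; each row is the pose to reach, as a shift and turn from the pose commanded when the call began, along the tool's axes at that moment, turning the shorter way round; what a row does not reach only later rows make up. Full scale, the value 1, is 1 m for a shift and pi rad for a turn. A row lasts 1/12 s, in which the tool goes at most 41.7 mm and 7.16 degrees, less where a joint would pass 70% of its speed; a pose out of reach is approached as far as the arm can. A call with a number of a shift or a turn outside -1 to 1 is refused whole. A call with a gripper value outside its range is refused whole. The fingers move at their own pace and stop on an object; "squeeze" is the grip in N (left out, the last holds). Time passes only in rows, so rows that repeat a pose let the fingers close. It gives the time, the measured TCP pose, the force and the opening at its end, in the units of the state.
- r.sense(): the state, without advancing time (a new reading comes with each control period).
- grab_frame(name): name is "scene" or "top" or "wrist"; returns a dict with "img" (384x512x3 uint8, red, green, blue), "fx", "fy", "cx", "cy" (pixels), "dist_coeffs" ([k1, k2, p1, p2, k3] as OpenCV has them; the pictures are not rectified), "R" (3x3) and "t" (3): a world point X has camera coordinates R X + t. Camera axes: x right, y down, z forward; pixel columns grow to the right and rows downward; lengths in mm; the calibration is good to about 2 mm. A picture is of the moment at which its call begins. There is no depth.
- r.sign_off(): hands the job in, once; it reports no verdict.
Trained networks look in the newest picture that a camera, given by its name, has taken for a name from the list of things; names that differ only in an ending like _2 or _b are one class to them, and where a whole thing is asked for, a point or a joint stands for the part that bears it (a point fixed in the world has none). Each returns a list of dicts, best first, with "conf" (0 to 1); they miss things now and then, are a little off and sometimes report something else, mostly with a low value. They report only what shows in the picture. A call takes as long as a camera call.
- spotter.boxes_of(query, camera): "point" ([x, y, z] in mm, in world coordinates, good to about 4 mm: the middle of the surface that is visible of it).
- spotter.place_of(query, camera): "point" ([x, y, z] in mm, in world coordinates, good to about 4 mm: a listed point, or the origin of a listed thing).
The state is a dict: "clock": time; "qpos": joint angles; "qvel": joint speeds; "joint_efforts": joint torques, N m; "eef_pos": TCP position; "tcp_rot": TCP orientation; "contact_force": force on the tool from outside, world axes, zero at the start; "wrist_torque": the same for the moment, N m; "opening": opening from 0.0 (shut) to 1.0 (fully open).
Only numpy, scipy, OpenCV 4.12 (cv2) and the standard library are available. Lean on these libraries where they do the work, as an engineer would, in place of code of your own. Each camera call takes 0.05 s, during which the arm holds its last target.

### The job

Take the tray hook out of its rack, hook it into the finger hole of the parts tray, which is shut or a little ajar, and draw the tray out gently until you feel it come up firmly against its stop. Then unhook, leave the tray out, and hang the hook back in its rack. Move the tray only with the hook, never force it, and leave the other tools alone.

Things in the scene. Friction and masses are not known exactly. Their poses are not given: they have to be found in the camera images.
- hook_grip (a point): centre of the hook's black upright grip block, 26 x 26 x 45 mm (x, y, z); grasp here. x = the way the hook's foot points, z = up along the grip. The hook weighs about 0.1 kg and starts hanging in its rack, free to shift a few mm there.
- hook: the whole hook; origin in the middle of the grip block's underside, axes as hook_grip. From here a 6 mm round steel rod goes 45 mm straight down, bends 16 mm forward along x, then 8 mm up (centre-line lengths), like a J. The upturned tip's rounded top is 11 mm above the forward run's centre line.
- hook_bend (a point): centre of the rod's lower bend: 67.5 mm below hook_grip on the grip's axis; the forward run starts here along x, the rod's underside is 3 mm below
- rack_seat (a point): middle of the hook rack's top, 62 mm above the bench; z up. Two wooden cheeks (70 mm long along x, 18 mm thick) with a 12 mm wide slot between them along x, down to 6 mm above the bench, open at the -x end, closed from 23 mm on the +x side. Fixed. The hook hangs with rod and foot in the slot, foot to +x, grip block resting on both cheeks, about centred here.
- parts_unit: grey steel shell of the one-tray parts unit, 200 x 170 x 75 mm (x, y, z), fixed to the bench; origin in the middle of its underside; open front at -x, roof 75 mm above the bench; the tray slides out along its -x. At the tray's stop let the hook pull with more than 8 N for a moment; it may never bear on the tray with more than 20 N, and the robot itself may not touch the tray.
- tray: the metal tray with its upright steel front plate; axes as the unit's; origin on the unit's origin when shut, moving along -x as it comes out. It starts 0 to 44 mm out. Its rigid end stop is adjustable and set differently each time, unseen: it comes up somewhere between 80 and 104 mm out. The tray slides with about 2 N of friction and a little drag; stays where it is left. The front plate is 4 mm thick and 160 mm wide, its top edge 68 mm above the bench.
- tray_hole (a point): centre of the round finger hole, 24 mm diameter, 42 mm above the bench, on the front face of the tray's front plate (the 4 mm of plate lie behind this point along +x). x points into the unit; the tray is pulled along -x. Behind the plate 40 mm are free; the tray floor lies 31 mm below the hole's centre.
- bearing_1: loose ball bearing lying on the bench, 52 mm diameter, 15 mm high, a bystander; origin in the middle of its underside
- screwdriver_2: screwdriver lying on the bench, 188 mm long, 24 mm high, a bystander; origin in the middle of the underside

How it is judged:
By the outcome, as a careful person would: the job done as asked, in the order asked, and still so for the second after the job is handed in, with the robot touching nothing.
It also fails if it takes over 64 s, if anything falls off the work surface, if the arm or the gripper's body presses on something with over 40 N, if the wrist force passes 120 N, or if a joint passes its speed limit or range.

## Working session

There is one attempt and no reset: what is moved stays moved. The work goes in short steps, Python scripts to look and compute and a tool call to move; the robot and the scene stay as the last step left them, time stands still between calls to the robot, and variables do not carry over. Pictures are saved under pics/ and viewed, and the job is handed in when it is done.

Besides the shell and the picture viewer there is one more tool, called after "Call:" as name(argument=value, ...), one argument or row to a line, values as JSON. apply_moves: Moves the arm, as the interface text tells. Its arguments: {"type":"object","properties":{"motion":{"type":"string"},"squeeze":{"type":"number"}},"required":["motion"]}

```bash
mkdir -p pics; ls; python3 - <<'E'
from rig import r, grab_frame, spotter
import cv2,numpy as np
s=r.sense()
print({k:np.round(v,3).tolist() for k,v in s.items()})
for c in ("scene","top"):
    f=grab_frame(c); cv2.imwrite(f"pics/{c}0.png",f["img"][:,:,::-1])
    print(c,f["fx"],f["cx"],np.round(f["R"],2).tolist(),np.round(f["t"]),f["dist_coeffs"])
    for q in ("hook_grip","hook","hook_bend","rack_seat","tray_hole","tray","parts_unit","bearing_1","screwdriver_2"):
        for d in spotter.place_of(q,c)[:2]: print(q,{k:np.round(v,2).tolist() if not isinstance(v,str) else v for k,v in d.items()})
E
```

```text
pics
{'clock': 0.0, 'qpos': [-1.249, 0.354, 1.634, -0.0, 1.155, -0.002], 'qvel': [-0.001, -0.001, 0.0, 0.0, -0.001, 0.002], 'joint_efforts': [0.004, -60.524, -34.206, 0.0, 0.009, 0.0], 'eef_pos': [198.759, -592.299, 403.923], 'tcp_rot': [-3.14, 0.0, 0.324], 'contact_force': [0.293, -0.266, -0.47], 'wrist_torque': [-0.008, 0.008, 0.053], 'opening': 0.997}
scene 438.8389261186872 259.33545305553264 [[0.92, -0.39, 0.02], [-0.24, -0.59, -0.77], [0.31, 0.71, -0.64]] [-522.  190. 1099.] [0.0225054 0.        0.        0.        0.       ]
hook_grip {'point': [421.7, 317.9, -4.0], 'conf': 0.71}
hook_grip {'point': [493.6, -325.5, 81.4], 'conf': 0.63}
hook {'point': [492.3, -321.6, 62.0], 'conf': 0.7}
rack_seat {'point': [495.3, -323.7, 62.5], 'conf': 0.67}
tray_hole {'point': [592.5, 36.4, 38.8], 'conf': 0.97}
tray_hole {'point': [492.9, -324.0, 60.4], 'conf': 0.25}
tray {'point': [692.8, 51.4, -1.7], 'conf': 0.79}
parts_unit {'point': [716.0, 56.8, 2.9], 'conf': 0.58}
bearing_1 {'point': [446.1, -148.7, -2.6], 'conf': 0.62}
screwdriver_2 {'point': [426.4, 320.1, -0.5], 'conf': 0.44}
screwdriver_2 {'point': [490.5, -328.1, 82.5], 'conf': 0.31}
top 468.4123488334131 258.29345457422784 [[0.02, -1.0, -0.01], [-0.99, -0.01, -0.13], [0.13, 0.01, -0.99]] [  -8.  588. 1545.] [-0.04770123  0.          0.          0.          0.        ]
hook_grip {'point': [491.7, -327.5, 84.5], 'conf': 0.39}
hook {'point': [498.0, -321.7, 64.4], 'conf': 0.71}
hook {'point': [499.1, -323.0, 61.9], 'conf': 0.4}
rack_seat {'point': [496.3, -323.5, 65.5], 'conf': 0.89}
tray_hole {'point': [598.8, 32.5, 43.2], 'conf': 0.59}
parts_unit {'point': [718.7, 58.6, -1.1], 'conf': 0.85}
bearing_1 {'point': [447.6, -155.2, 1.7], 'conf': 0.55}
bearing_1 {'point': [493.7, -323.0, 18.2], 'conf': 0.48}
screwdriver_2 {'point': [429.9, 319.0, 2.3], 'conf': 0.51}
```

View pics/scene0.png

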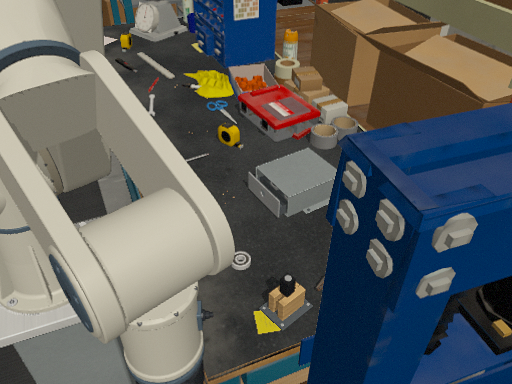

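View pics/top0.png

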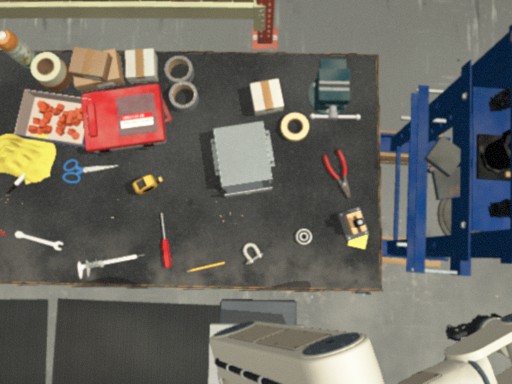

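```bash
cat > h.py <<'E'
from rig import r, grab_frame, spotter
import cv2,numpy as np
from scipy.spatial.transform import Rotation as Ro
def K(f): return np.array([[f["fx"],0,f["cx"]],[0,f["fy"],f["cy"]],[0,0,1.]])
def unproj(f,px,z):
    n=cv2.undistortPoints(np.array(px,float).reshape(-1,1,2),K(f),np.array(f["dist_coeffs"])).reshape(-1,2)
    R=np.array(f["R"]);t=np.array(f["t"]); C=-R.T@t
    d=np.c_[n,np.ones(len(n))]@R
    return C+d*((z-C[2])/d[:,2])[:,None]
def proj(f,X):
    R=np.array(f["R"]);t=np.array(f["t"],float)
    return cv2.projectPoints(np.array(X,float).reshape(-1,1,3),cv2.Rodrigues(R)[0],t,K(f),np.array(f["dist_coeffs"]))[0].reshape(-1,2)
def save(f,name,crop=None,s=1):
    im=f["img"][:,:,::-1]
    if crop: x0,y0,x1,y1=crop; im=im[y0:y1,x0:x1]
    cv2.imwrite("pics/"+name,cv2.resize(im,None,fx=s,fy=s,interpolation=cv2.INTER_CUBIC))
def pr(l,n=2):
    for d in l[:n]: print({k:np.round(v,2).tolist() if not isinstance(v,str) else v for k,v in d.items()})
def togo(target,yaw=None):
    "fractions: shift along tool axes & twist from the current measured pose"
    s=r.sense();R=Ro.from_euler('xyz',s['tcp_rot']).as_matrix()
    return R.T@(np.array(target)-s['eef_pos'])/1000
def st():
    s=r.sense();print({k:np.round(s[k],3).tolist() for k in('clock','qpos','eef_pos','tcp_rot','contact_force','wrist_torque','opening')})
E
python3 - <<'E'
from h import *
f=grab_frame("scene"); save(f,"s1.png",(230,130,350,340),2.8); 
f=grab_frame("top"); save(f,"t1.png",(200,110,380,260),4)
f=grab_frame("wrist"); save(f,"w1.png"); print(np.round(f["R"],3).tolist(),np.round(-np.array(f["R"]).T@f["t"]),f["fx"])
E
```

```text
[[0.319, -0.948, 0.001], [-0.909, -0.305, 0.285], [-0.27, -0.091, -0.959]] [ 266. -569.  374.] 300.27420177039795
```

View pics/s1.png

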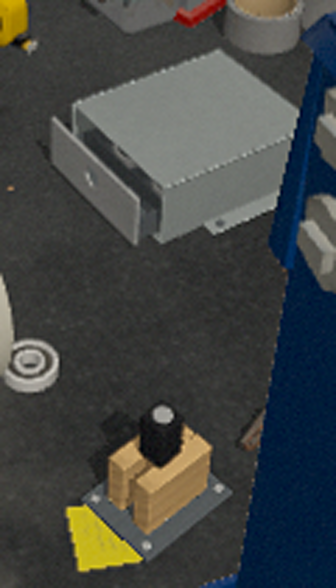

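View pics/t1.png

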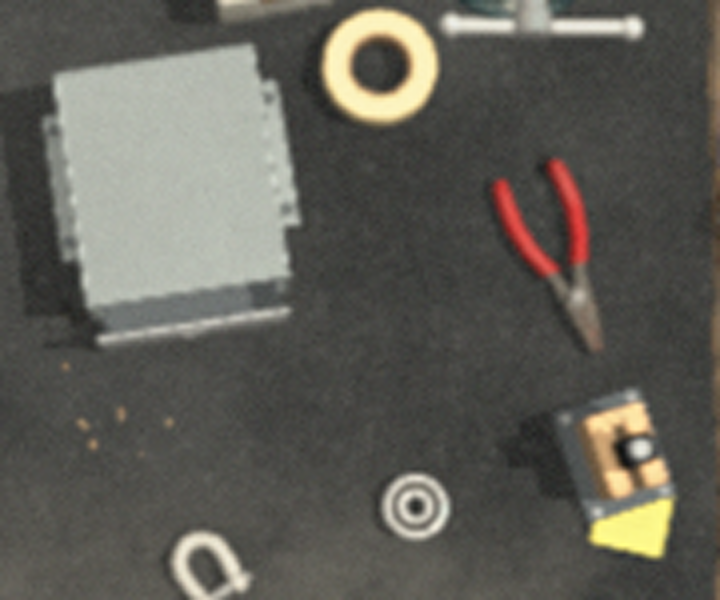

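View pics/w1.png

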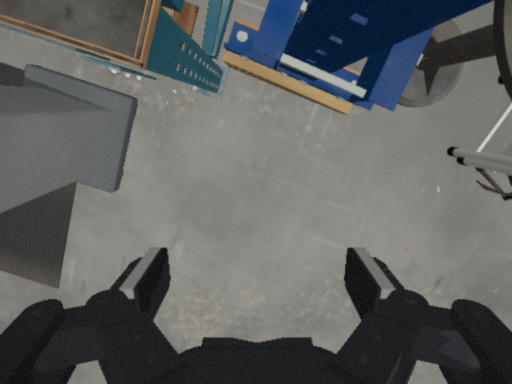

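```bash
python3 - <<'E'
from h import *
ft=grab_frame("top"); fs=grab_frame("scene"); fw=grab_frame("wrist")
print("bench edge",unproj(ft,[[380,60],[380,290]],0).round().tolist())
for p in ([410,118],[401,265],[470,272],[445,100]):
    for z in (0,200,400,600):
        X=unproj(ft,[p],z); print(p,X.round()[0].tolist(),"scene",proj(fs,X).round()[0].tolist(),"wrist",proj(fw,X).round()[0].tolist())
# roof edges z75, rack
q=lambda x,y:[200+x/4,110+y/4]
A=unproj(ft,[q(88,305),q(55,75),q(255,45),q(290,272)],75);print(A.round().tolist())
print("yaw",[np.arctan2(*(b-a)[1::-1]).round(3) for a,b in((A[0],A[1]),(A[3],A[2]))],np.arctan2(-(A[3]-A[0])[0],(A[3]-A[0])[1]*-1))
B=unproj(ft,[q(100,342),q(290,312)],68);print(B.round().tolist())
B=unproj(fs,[[230+53/2.8,130+118/2.8],[230+137/2.8,130+205/2.8]],68);print(B.round().tolist())
C=unproj(fs,[[230+x/2.8,130+y/2.8] for x,y in((110,455),(163,408),(135,480),(210,435))],62);print(C.round().tolist())
E
```

```text
bench edge [[1086.0, -431.0, 0.0], [271.0, -416.0, 0.0]]
[410, 118] [871.0, -533.0, 0.0] scene [477.0, 326.0] wrist [373.0, -294.0]
[410, 118] [811.0, -468.0, 200.0] scene [462.0, 253.0] wrist [-251771.0, 1875434.0]
[410, 118] [751.0, -403.0, 400.0] scene [444.0, 161.0] wrist [260.0, 763.0]
[410, 118] [691.0, -338.0, 600.0] scene [422.0, 43.0] wrist [324.0, 513.0]
[401, 265] [355.0, -489.0, 0.0] scene [257.0, 395.0] wrist [213.0, 5.0]
[401, 265] [359.0, -429.0, 200.0] scene [248.0, 309.0] wrist [42.0, -173.0]
[401, 265] [364.0, -370.0, 400.0] scene [237.0, 202.0] wrist [673.0, 571.0]
[401, 265] [368.0, -310.0, 600.0] scene [222.0, 67.0] wrist [488.0, 313.0]
[470, 272] [334.0, -726.0, 0.0] scene [304.0, 542.0] wrist [399.0, 96.0]
[470, 272] [341.0, -637.0, 200.0] scene [290.0, 427.0] wrist [424.0, 12.0]
[470, 272] [348.0, -548.0, 400.0] scene [274.0, 289.0] wrist [223.0, 607.0]
[470, 272] [355.0, -459.0, 600.0] scene [254.0, 119.0] wrist [348.0, 256.0]
[445, 100] [940.0, -661.0, 0.0] scene [549.0, 366.0] wrist [409.0, -153.0]
[445, 100] [872.0, -580.0, 200.0] scene [531.0, 285.0] wrist [-8820019.0, 25892914.0]
[445, 100] [803.0, -499.0, 400.0] scene [509.0, 185.0] wrist [141.0, 750.0]
[445, 100] [735.0, -418.0, 600.0] scene [482.0, 58.0] wrist [252.0, 521.0]
[[606.0, 121.0, 75.0], [801.0, 154.0, 75.0], [829.0, -14.0, 75.0], [636.0, -46.0, 75.0]]
yaw [np.float64(0.167), np.float64(0.163)] -0.17852104877373404
[[577.0, 111.0, 68.0], [604.0, -46.0, 68.0]]
[[579.0, 111.0, 68.0], [602.0, -52.0, 68.0]]
[[456.0, -315.0, 62.0], [516.0, -287.0, 62.0], [465.0, -344.0, 62.0], [539.0, -327.0, 62.0]]
```

Call:
apply_moves(
  motion="1 0.189 -0.245 0 0;1 0.189 -0.245 0 0;1 0.189 -0.245 0 0;1 0.189 -0.245 0 0;1 0.189 -0.245 0 0;1 0.189 -0.245 0 0;1 0.189 -0.245 0 0;1 0.189 -0.245 0 0;1 0.293 -0.162 0.054 0;1 0.293 -0.162 0.054 0;1 0.293 -0.162 0.054 0;1 0.293 -0.162 0.054 0;1 0.293 -0.162 0.054 0;1 0.293 -0.162 0.054 0",
)

```text
clock: 2.47
eef_pos: [425.5, -345.6, 349.9]
tcp_rot: [-3.14, 0.001, 0.325]
contact_force: [-1.1, -0.9, -0.7]
opening: 0.997
```

```bash
python3 - <<'E'
from h import *
st()
f=grab_frame("wrist"); save(f,"w2.png",None,1.5)
for q in ("hook_grip","hook","rack_seat"): print(q);pr(spotter.place_of(q,"wrist"))
E
```

```text
{'clock': 2.467, 'qpos': [-0.685, 0.296, 1.851, -0.0, 0.997, 0.561], 'eef_pos': [425.457, -345.584, 349.896], 'tcp_rot': [-3.14, 0.001, 0.325], 'contact_force': [-1.111, -0.946, -0.682], 'wrist_torque': [0.026, 0.038, -0.002], 'opening': 0.997}
hook_grip
{'point': [496.3, -326.9, 81.8], 'conf': 0.72}
hook
{'point': [492.5, -324.3, 61.4], 'conf': 0.82}
rack_seat
```

View pics/w2.png

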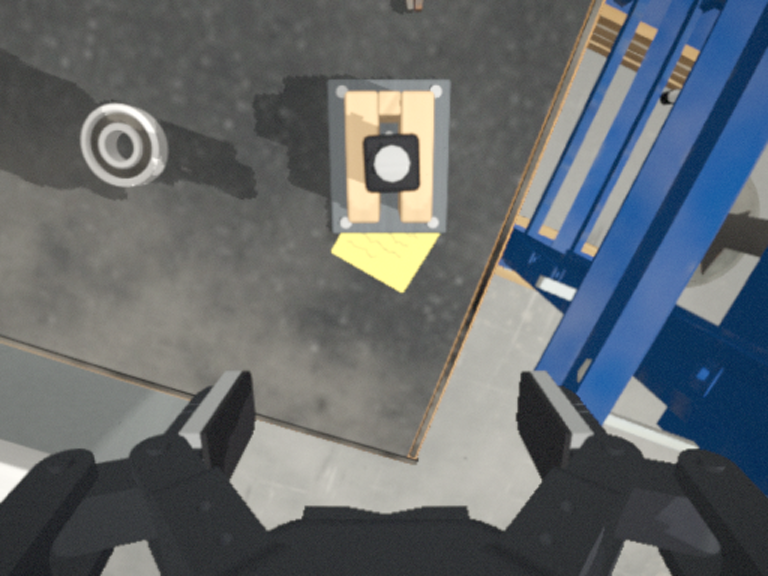

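```bash
python3 - <<'E'
from h import *
f=grab_frame("wrist")
def ax(pts,z,n):
    X=unproj(f,np.array(pts)/1.5,z); print(n,X.round(1).tolist(),X.mean(0).round(1)); return X
yaw=lambda a,b: round(float(np.arctan2(b[1]-a[1],b[0]-a[0])),3)
X=ax([(365,136),(418,134),(420,190),(367,193)],107,"grip"); print(yaw(X[3],X[0]),yaw(X[2],X[1]))
X=ax([(346,222),(342,91),(437,91),(433,222)],6,"screws"); print(yaw(X[0],X[1]),yaw(X[3],X[2]))
X=ax([(347,222),(346,91),(435,91),(433,222)],62,"cheeks"); print(yaw(X[0],X[1]),yaw(X[3],X[2]))
X=ax([(392,163)],107,"topcircle")
E
```

```text
grip [[499.0, -310.4, 107.0], [507.4, -332.8, 107.0], [484.4, -342.0, 107.0], [475.2, -319.1, 107.0]] [ 491.5 -326.1  107. ]
0.349 0.38
screws [[444.0, -309.7, 6.0], [524.3, -282.1, 6.0], [544.0, -340.5, 6.0], [463.3, -367.3, 6.0]] [ 493.9 -324.9    6. ]
0.332 0.321
cheeks [[452.6, -312.5, 62.0], [519.2, -291.3, 62.0], [534.3, -336.2, 62.0], [468.3, -359.3, 62.0]] [ 493.6 -324.8   62. ]
0.31 0.336
topcircle [[491.7, -325.8, 107.0]] [ 491.7 -325.8  107. ]
```

Call:
apply_moves(
  motion="1 0.069 0.002 0 0;1 0.069 0.002 0 0;1 0.069 0.002 0.03 0;1 0.069 0.002 0.06 0;1 0.069 0.002 0.085 0;1 0.069 0.002 0.107 0;1 0.069 0.002 0.107 0;1 0.069 0.002 0.107 0",
  squeeze=60,
)

```text
clock: 3.38
eef_pos: [490.5, -325.6, 243.6]
tcp_rot: [-3.14, 0.001, 0.323]
contact_force: [0.7, 0.7, 0.7]
opening: 1.001
```

```bash
python3 - <<'E'
from h import *
st()
f=grab_frame("wrist"); save(f,"w3.png",None,1.5)
f=grab_frame("scene"); save(f,"s3.png",(220,220,350,340),5)
E
```

```text
{'clock': 3.383, 'qpos': [-0.589, 0.494, 1.832, 0.0, 0.817, 0.659], 'eef_pos': [490.484, -325.586, 243.592], 'tcp_rot': [-3.14, 0.001, 0.323], 'contact_force': [0.672, 0.714, 0.692], 'wrist_torque': [0.026, -0.038, 0.009], 'opening': 1.001}
```

View pics/w3.png

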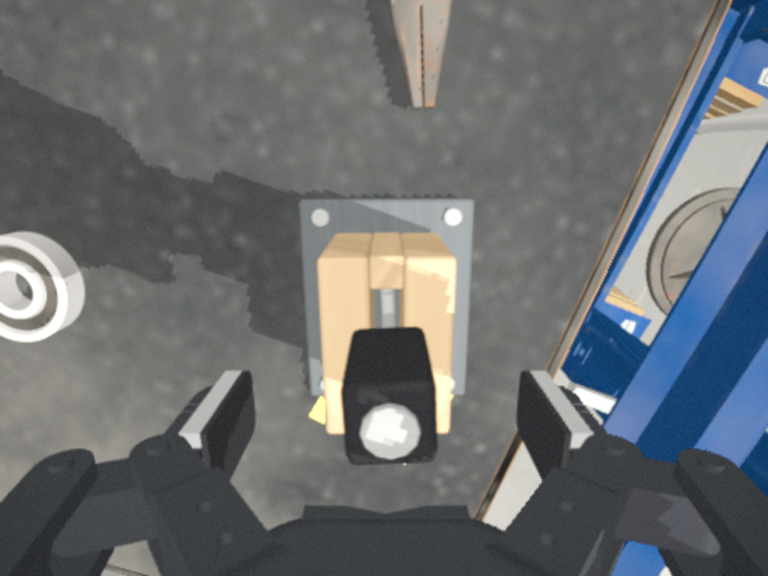

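Call:
apply_moves(
  motion="-1 0 0 0 0;-1 0 0 0 0;-1 0 0 0 0;-1 0 0 0 0;-1 0 0 0 0;-1 0 0 0 0;-1 0 0 0 0;-1 0 0 0 0;-1 0 0 0 0;-1 0 0 0 0",
  squeeze=70,
)

```text
clock: 4.32
eef_pos: [491.3, -325.8, 244.3]
tcp_rot: [3.141, -0.0, 0.324]
contact_force: [-1.9, 1.1, 5.8]
opening: 0.291
```

```bash
python3 - <<'E'
from h import *
st()
f=grab_frame("wrist"); save(f,"w4.png",None,1.5)
E
```

```text
{'clock': 4.317, 'qpos': [-0.588, 0.493, 1.831, -0.0, 0.817, 0.659], 'eef_pos': [491.27, -325.765, 244.311], 'tcp_rot': [3.141, -0.0, 0.324], 'contact_force': [-1.922, 1.075, 5.799], 'wrist_torque': [0.191, 0.206, -0.011], 'opening': 0.291}
```

View pics/w4.png

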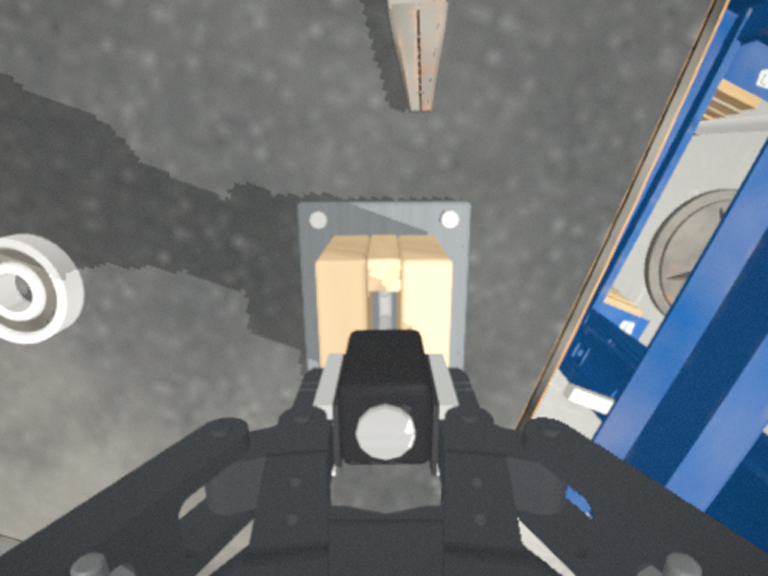

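```bash
python3 - <<'E'
from h import *
f=grab_frame("wrist")
X=unproj(f,np.array([(386,432),(345,463),(428,464)])/1.5,107);print(X.round(1).tolist())
E
```

```text
[[491.3, -325.5, 107.0], [478.0, -317.8, 107.0], [485.1, -340.0, 107.0]]
```

Call:
apply_moves(
  motion="-1 0 0 -0.02 0;-1 0 0 -0.04 0;-1 0 0 -0.07 0;-1 0 0 -0.1 0;-1 0 0 -0.1 0;-1 0 0 -0.1 0;-1 0 0 -0.1 0",
)

```text
clock: 5.0
eef_pos: [490.8, -325.5, 343.2]
tcp_rot: [-3.141, 0.0, 0.324]
contact_force: [0.1, 0.7, -0.4]
opening: 0.293
```

```bash
python3 - <<'E'
from h import *
st()
f=grab_frame("wrist"); save(f,"w5.png",None,1.5)
f=grab_frame("scene"); save(f,"s5.png",(220,200,350,320),5)
E
```

```text
{'clock': 5.0, 'qpos': [-0.588, 0.363, 1.769, -0.0, 1.01, 0.659], 'eef_pos': [490.813, -325.45, 343.16], 'tcp_rot': [-3.141, 0.0, 0.324], 'contact_force': [0.145, 0.746, -0.394], 'wrist_torque': [0.016, -0.033, 0.025], 'opening': 0.293}
```

View pics/w5.png

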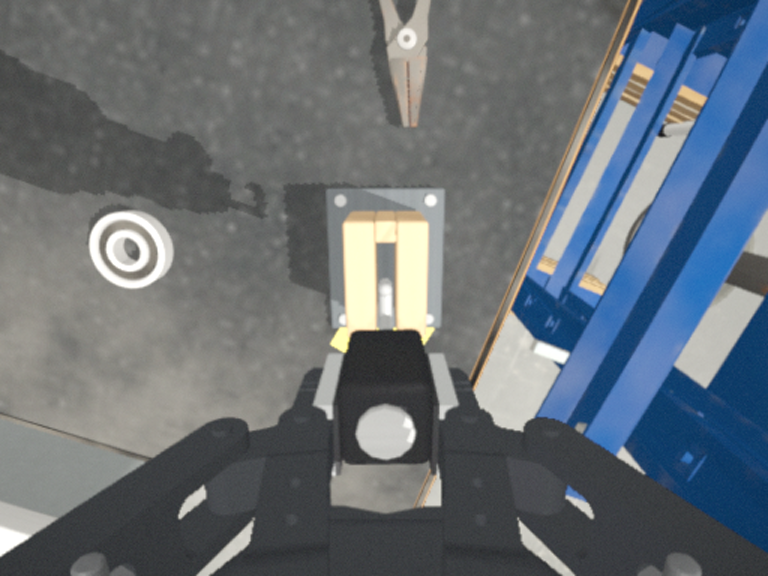

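View pics/s5.png

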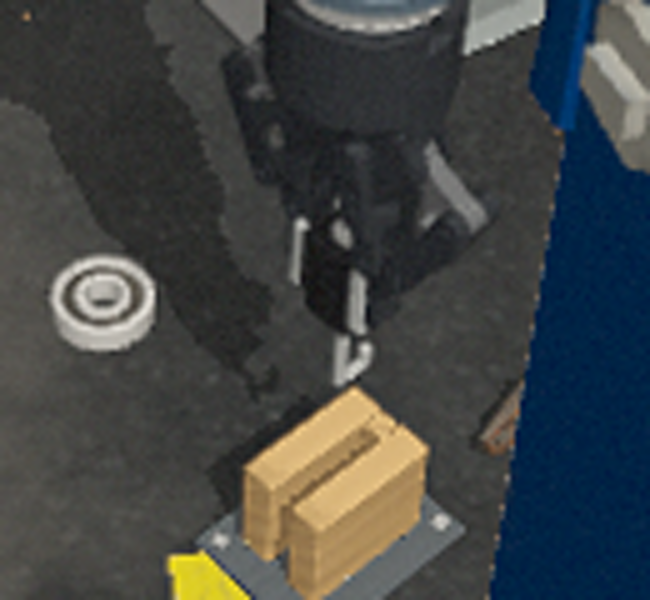

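Call:
apply_moves(
  motion="-1 0.113 -0.323 0 0.049;-1 0.113 -0.323 0 0.049;-1 0.113 -0.323 0 0.049;-1 0.113 -0.323 0 0.049;-1 0.113 -0.323 0 0.049;-1 0.113 -0.323 0 0.049;-1 0.113 -0.323 0 0.049;-1 0.113 -0.323 0 0.049;-1 0.113 -0.323 0.02 0.049;-1 0.113 -0.323 0.043 0.049;-1 0.113 -0.323 0.043 0.049;-1 0.113 -0.323 0.043 0.049",
)

```text
clock: 6.1
eef_pos: [494.7, 16.6, 299.2]
tcp_rot: [-3.141, 0.005, 0.17]
contact_force: [0.2, -1.0, -0.8]
opening: 0.297
```

```bash
python3 - <<'E'
from h import *
st()
f=grab_frame("wrist"); save(f,"w6.png",None,1.5)
for q in ("tray_hole","tray","parts_unit","hook","hook_grip","hook_bend"): print(q);pr(spotter.place_of(q,"wrist"))
f=grab_frame("scene"); save(f,"s6.png",(220,120,350,240),5)
for q in ("tray_hole","tray","hook_bend"): print(q);pr(spotter.place_of(q,"scene"))
E
```

```text
{'clock': 6.1, 'qpos': [0.031, 0.29, 2.0, -0.0, 0.856, 1.431], 'eef_pos': [494.659, 16.632, 299.203], 'tcp_rot': [-3.141, 0.005, 0.17], 'contact_force': [0.185, -0.957, -0.816], 'wrist_torque': [-0.046, -0.02, 0.005], 'opening': 0.297}
tray_hole
{'point': [593.7, 37.7, 44.0], 'conf': 0.81}
{'point': [495.5, 16.3, 73.8], 'conf': 0.28}
tray
parts_unit
hook
{'point': [495.2, 20.4, 117.9], 'conf': 0.73}
{'point': [496.9, 13.6, 139.3], 'conf': 0.53}
hook_grip
{'point': [498.9, 12.6, 139.1], 'conf': 0.55}
hook_bend
{'point': [494.5, 15.5, 71.0], 'conf': 0.68}
tray_hole
{'point': [592.0, 36.1, 41.4], 'conf': 0.68}
tray
{'point': [691.4, 51.9, -2.0], 'conf': 0.89}
hook_bend
{'point': [500.3, 18.5, 76.1], 'conf': 0.58}
```

View pics/w6.png

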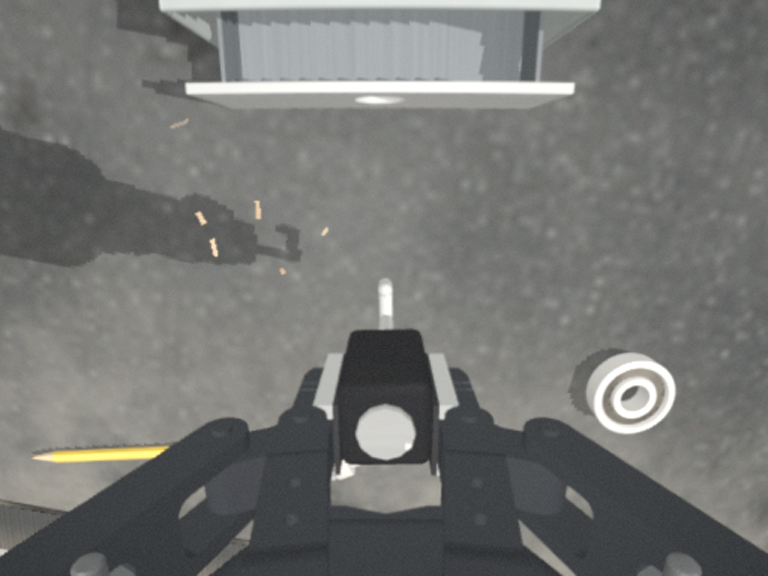

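View pics/s6.png

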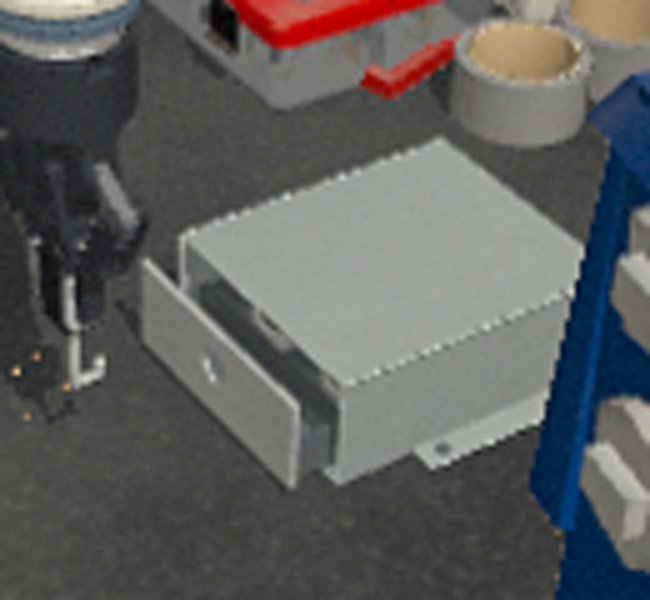

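```bash
python3 - <<'E'
from h import *
f=grab_frame("wrist")
g=cv2.resize(f["img"][:,:,::-1][40:90,90:420],None,fx=2.4,fy=8,interpolation=cv2.INTER_CUBIC); cv2.imwrite("pics/w6z.png",g)
u=lambda p,z: unproj(f,np.array(p)/1.5,z)
T=u([(187,92),(573,92)],68);print("top front edge",T.round(1).tolist(),T.mean(0).round(1),np.arctan2((T[0]-T[1])[0],-(T[0]-T[1])[1]))
print("hole",u([(379,99)],42).round(1))
print("tip", u([(386,285)],299.2-159.8-67.5+11).round(1))
print(proj(f,[[592,34,42]])*1.5)
E
```

```text
top front edge [[579.6, 115.6, 68.0], [607.1, -44.3, 68.0]] [593.4  35.6  68. ] -2.9718599534751333
hole [[593.1  36.3  42. ]]
tip [[514.9  19.6  82.9]]
[[383.44635797 102.31553379]]
```

View pics/w6z.png

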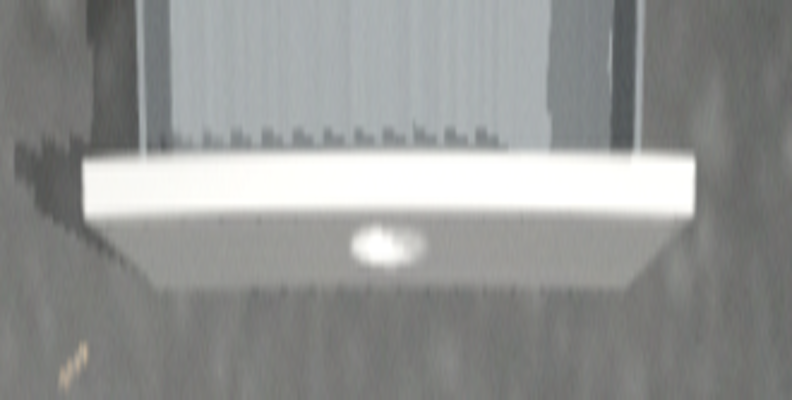

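```bash
python3 - <<'E'
from h import *
f=grab_frame("wrist")
u=lambda p,z: unproj(f,[[90+(a+.5)/2.4-.5,40+(b+.5)/8-.5] for a,b in p],z)
T=u([(84,219),(695,214)],68);d=T[0]-T[1];print("top front edge",T.round(1).tolist(),T.mean(0).round(1),np.linalg.norm(d),np.arctan2(-d[0],d[1]))
H=u([(388,246)],42)[0]; print("hole",H.round(1))
H=np.array([*((H+T.mean(0))/2)[:2]]); print(H)
for gap in (30,14,6):
  yaw=.17; ax=np.array([np.cos(yaw),np.sin(yaw)])
  print(gap,H-ax*(16+3+gap), (togo([*(H-ax*(16+3+gap)),299.2])).round(4))
E
```

```text
top front edge [[576.2, 115.4, 68.0], [603.8, -43.3, 68.0]] [590.  36.  68.] 161.07910189415708 0.1719960718565357
hole [590.   36.8  42. ]
[590.02640194  36.42292115]
30 [541.73274836  28.13298604] [ 0.0475 -0.0037  0.0016]
14 [557.50210463  30.83990363] [ 0.0635 -0.0037  0.0016]
6 [565.38678277  32.19336242] [ 0.0715 -0.0037  0.0016]
```

Call:
apply_moves(
  motion="-1 0.02 -0.004 0 0;-1 0.047 -0.004 0 0;-1 0.047 -0.004 0.033 0;-1 0.047 -0.004 0.033 0;-1 0.047 -0.004 0.033 0;-1 0.047 -0.004 0.033 0",
)

```text
clock: 7.25
eef_pos: [540.8, 28.4, 268.0]
tcp_rot: [-3.141, 0.001, 0.17]
contact_force: [-0.4, -0.6, -1.0]
opening: 0.296
```

```bash
python3 - <<'E'
from h import *
st()
f=grab_frame("wrist"); save(f,"w7.png",(130,20,380,270),2.4)
f=grab_frame("scene"); save(f,"s7.png",(220,120,350,240),5)
E
```

```text
{'clock': 7.25, 'qpos': [0.05, 0.399, 1.924, 0.0, 0.82, 1.451], 'eef_pos': [540.843, 28.358, 268.048], 'tcp_rot': [-3.141, 0.001, 0.17], 'contact_force': [-0.399, -0.611, -1.045], 'wrist_torque': [-0.009, 0.019, -0.007], 'opening': 0.296}
```

View pics/w7.png

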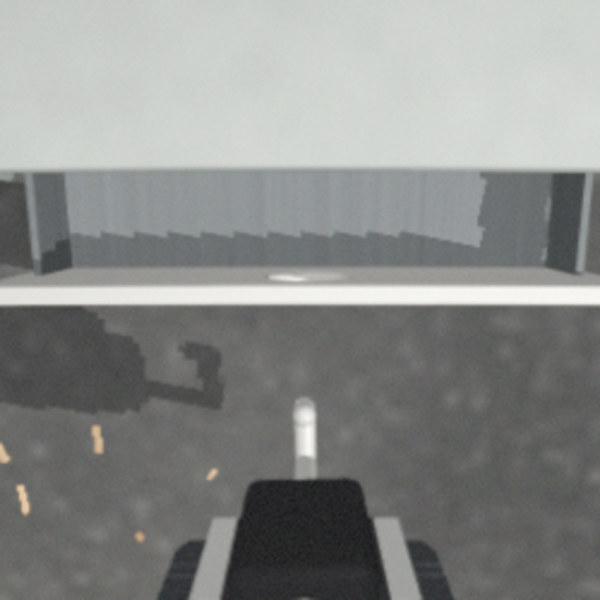

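View pics/s7.png

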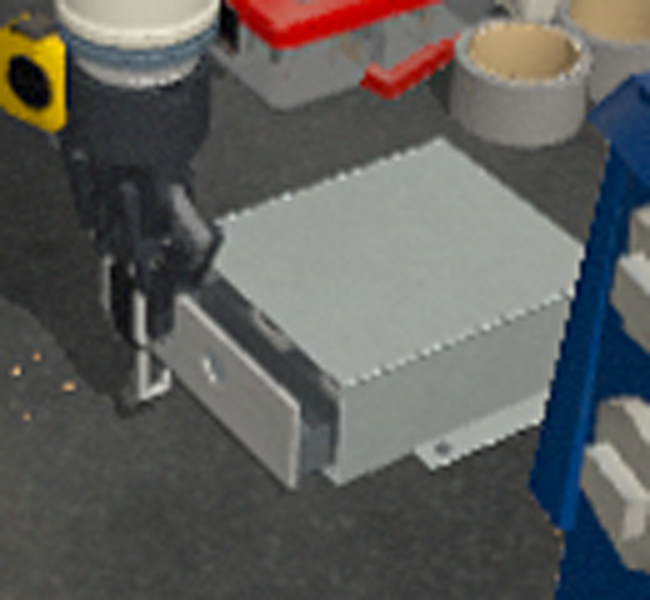

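Call:
apply_moves(
  motion="-1 0.01 0 0.002 0;-1 0.02 0 0.002 0;-1 0.028 0 0.002 0;-1 0.032 0 0.002 0;-1 0.036 0 0.002 0;-1 0.036 0 0.002 0",
)

```text
clock: 7.85
eef_pos: [577.5, 34.6, 265.7]
tcp_rot: [3.142, -0.001, 0.17]
contact_force: [-0.4, 0.3, -1.3]
opening: 0.293
```

Call:
apply_moves(
  motion="-1 0.003 0 0 0;-1 0.006 0 0 0;-1 0.007 0 0 0;-1 0.007 0 0 0",
)

```text
clock: 8.18
eef_pos: [583.7, 35.7, 265.7]
tcp_rot: [3.142, -0.0, 0.17]
contact_force: [0.2, -0.5, -1.2]
opening: 0.296
```

```bash
python3 - <<'E'
from h import *
st()
f=grab_frame("wrist"); save(f,"w8.png",(130,70,380,320),2.4)
f=grab_frame("scene"); save(f,"s8.png",(230,140,310,220),7)
E
```

```text
{'clock': 8.183, 'qpos': [0.058, 0.457, 1.831, -0.0, 0.854, 1.459], 'eef_pos': [583.713, 35.68, 265.706], 'tcp_rot': [3.142, -0.0, 0.17], 'contact_force': [0.169, -0.477, -1.153], 'wrist_torque': [0.004, 0.049, 0.022], 'opening': 0.296}
```

View pics/w8.png

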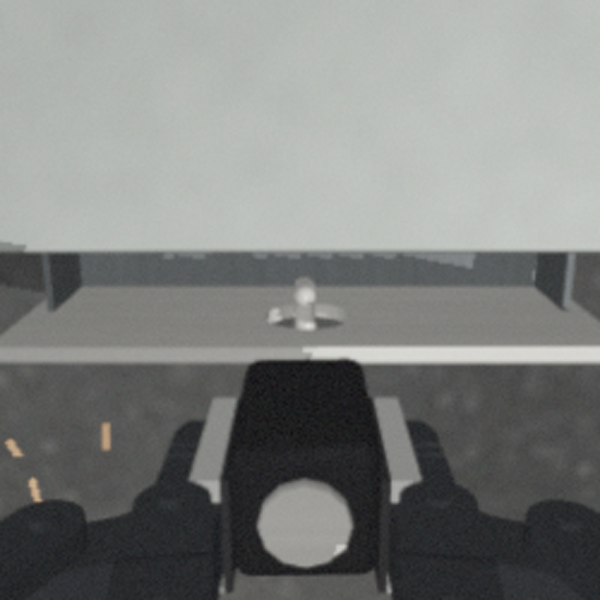

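View pics/s8.png

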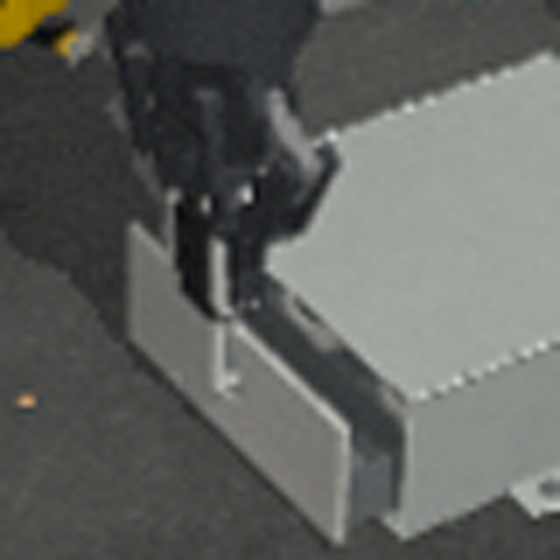

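Call:
apply_moves(
  motion="-1 0 0 -0.004 0;-1 0 0 -0.0085 0;-1 0 0 -0.0095 0;-1 0 0 -0.0095 0;-1 -0.002 0 -0.0095 0;-1 -0.004 0 -0.0095 0;-1 -0.006 0 -0.0095 0;-1 -0.006 0 -0.0095 0",
  squeeze=115,
)

```text
clock: 8.95
eef_pos: [577.4, 34.6, 275.2]
tcp_rot: [-3.142, -0.0, 0.17]
contact_force: [0.9, 0.0, -1.1]
opening: 0.285
```

```bash
python3 - <<'E'
from h import *
st()
E
```

```text
{'clock': 8.95, 'qpos': [0.057, 0.435, 1.84, 0.0, 0.866, 1.458], 'eef_pos': [577.417, 34.613, 275.2], 'tcp_rot': [-3.142, -0.0, 0.17], 'contact_force': [0.94, 0.034, -1.068], 'wrist_torque': [0.048, -0.223, -0.014], 'opening': 0.285}
```

Call:
apply_moves(
  motion="-1 -0.002 0 0 0;-1 -0.004 0 0 0;-1 -0.006 0 0 0;-1 -0.008 0 0 0;-1 -0.01 0 0 0;-1 -0.012 0 0 0;-1 -0.014 0 0 0;-1 -0.016 0 0 0;-1 -0.018 0 0 0;-1 -0.02 0 0 0",
)

```text
clock: 9.78
eef_pos: [557.7, 31.2, 275.2]
tcp_rot: [3.142, -0.0, 0.17]
contact_force: [1.5, 0.1, -1.1]
opening: 0.29
```

```bash
python3 - <<'E'
from h import *
st()
f=grab_frame("wrist"); save(f,"w9.png",(130,70,380,320),2.4)
E
```

```text
{'clock': 9.783, 'qpos': [0.053, 0.41, 1.883, -0.0, 0.849, 1.454], 'eef_pos': [557.711, 31.226, 275.2], 'tcp_rot': [3.142, -0.0, 0.17], 'contact_force': [1.535, 0.112, -1.122], 'wrist_torque': [0.064, -0.456, -0.023], 'opening': 0.29}
```

View pics/w9.png

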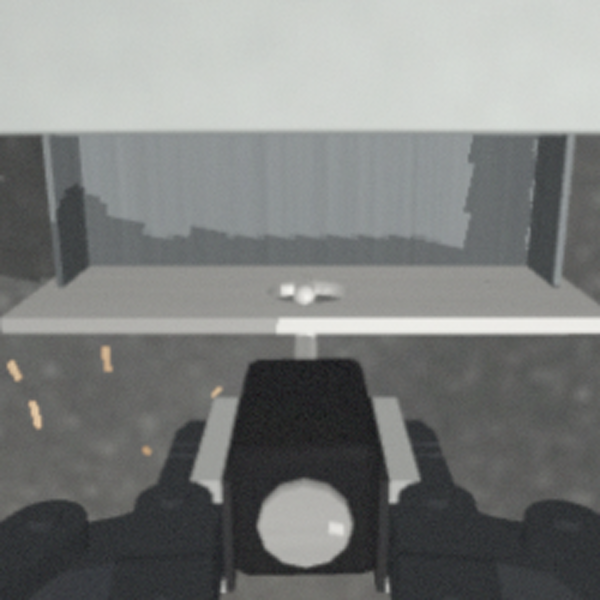

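Call:
apply_moves(
  motion="-1 -0.002 0 0 0;-1 -0.004 0 0 0;-1 -0.006 0 0 0;-1 -0.008 0 0 0;-1 -0.01 0 0 0;-1 -0.012 0 0 0;-1 -0.014 0 0 0;-1 -0.016 0 0 0;-1 -0.018 0 0 0;-1 -0.02 0 0 0;-1 -0.02 0 0 0",
)

```text
clock: 10.75
eef_pos: [537.7, 27.8, 275.1]
tcp_rot: [-3.142, 0.001, 0.17]
contact_force: [1.2, 0.8, -0.8]
opening: 0.294
```

Call:
apply_moves(
  motion="-1 -0.001 0 0 0;-1 -0.0015 0 0 0;-1 -0.0015 0 0 0",
)

```text
clock: 11.0
eef_pos: [536.6, 27.6, 275.2]
tcp_rot: [3.142, 0.0, 0.17]
contact_force: [2.0, -0.2, -1.2]
opening: 0.292
```

Call:
apply_moves(
  motion="-1 -0.001 0 0 0;-1 -0.0015 0 0 0;-1 -0.0015 0 0 0",
)

```text
clock: 11.25
eef_pos: [535.1, 27.4, 275.2]
tcp_rot: [-3.142, 0.0, 0.17]
contact_force: [1.5, -0.7, -2.0]
opening: 0.285
```

```bash
python3 -c "
from h import *
st()"
```

```text
{'clock': 11.25, 'qpos': [0.048, 0.38, 1.932, 0.0, 0.829, 1.449], 'eef_pos': [535.148, 27.368, 275.18], 'tcp_rot': [-3.142, 0.0, 0.17], 'contact_force': [1.451, -0.73, -1.965], 'wrist_torque': [0.038, -0.371, 0.033], 'opening': 0.285}
```

Call:
apply_moves(
  motion="-1 -0.001 0 0 0;-1 -0.0015 0 0 0;-1 -0.0015 0 0 0",
)

```text
clock: 11.5
eef_pos: [533.6, 27.1, 275.2]
tcp_rot: [3.142, 0.0, 0.17]
contact_force: [1.2, 1.1, -1.9]
opening: 0.288
```

Call:
apply_moves(
  motion="-1 -0.001 0 0 0;-1 -0.0015 0 0 0;-1 -0.0015 0 0 0",
)

```text
clock: 11.75
eef_pos: [532.1, 26.8, 275.2]
tcp_rot: [-3.142, 0.0, 0.17]
contact_force: [1.9, 0.7, -1.9]
opening: 0.288
```

Call:
apply_moves(
  motion="-1 -0.001 0 0 0;-1 -0.0015 0 0 0;-1 -0.0015 0 0 0",
)

```text
clock: 12.0
eef_pos: [530.6, 26.6, 275.2]
tcp_rot: [-3.142, 0.0, 0.17]
contact_force: [2.4, 0.1, -1.2]
opening: 0.292
```

Call:
apply_moves(
  motion="-1 -0.001 0 0 0;-1 -0.0015 0 0 0;-1 -0.0015 0 0 0",
)

```text
clock: 12.25
eef_pos: [529.2, 26.3, 275.2]
tcp_rot: [-3.142, 0.0, 0.17]
contact_force: [1.0, -0.0, -1.2]
opening: 0.291
```

Call:
apply_moves(
  motion="-1 -0.001 0 0 0;-1 -0.0015 0 0 0;-1 -0.0015 0 0 0",
)

```text
clock: 12.5
eef_pos: [527.7, 26.1, 275.1]
tcp_rot: [-3.142, 0.0, 0.17]
contact_force: [1.6, -0.1, -1.4]
opening: 0.29
```

Call:
apply_moves(
  motion="-1 -0.001 0 0 0;-1 -0.0015 0 0 0;-1 -0.0015 0 0 0",
)

```text
clock: 12.75
eef_pos: [526.2, 25.8, 275.2]
tcp_rot: [3.142, 0.0, 0.17]
contact_force: [2.0, -0.0, -0.7]
opening: 0.29
```

Call:
apply_moves(
  motion="-1 -0.001 0 0 0;-1 -0.0015 0 0 0;-1 -0.0015 0 0 0",
)

```text
clock: 13.0
eef_pos: [524.7, 25.6, 275.2]
tcp_rot: [-3.142, 0.0, 0.17]
contact_force: [1.8, -0.2, -1.5]
opening: 0.29
```

Call:
apply_moves(
  motion="-1 -0.001 0 0 0;-1 -0.0015 0 0 0;-1 -0.0015 0 0 0",
)

```text
clock: 13.25
eef_pos: [523.2, 25.3, 275.2]
tcp_rot: [-3.142, 0.0, 0.17]
contact_force: [1.8, -0.9, -1.0]
opening: 0.288
```

Call:
apply_moves(
  motion="-1 -0.001 0 0 0;-1 -0.0015 0 0 0;-1 -0.0015 0 0 0",
)

```text
clock: 13.5
eef_pos: [521.8, 25.1, 275.2]
tcp_rot: [-3.142, 0.0, 0.17]
contact_force: [1.8, -0.5, -1.7]
opening: 0.285
```

Call:
apply_moves(
  motion="-1 -0.001 0 0 0;-1 -0.0015 0 0 0;-1 -0.0015 0 0 0",
)

```text
clock: 13.75
eef_pos: [520.3, 24.8, 275.2]
tcp_rot: [-3.142, 0.0, 0.17]
contact_force: [1.8, 0.8, -1.9]
opening: 0.291
```

Call:
apply_moves(
  motion="-1 -0.001 0 0 0;-1 -0.0015 0 0 0;-1 -0.0015 0 0 0",
)

```text
clock: 14.0
eef_pos: [518.8, 24.6, 275.2]
tcp_rot: [-3.142, 0.0, 0.17]
contact_force: [1.1, 0.3, -1.1]
opening: 0.286
```

Call:
apply_moves(
  motion="-1 -0.001 0 0 0;-1 -0.0015 0 0 0;-1 -0.0015 0 0 0",
)

```text
clock: 14.25
eef_pos: [517.4, 24.3, 275.2]
tcp_rot: [-3.142, 0.0, 0.17]
contact_force: [1.5, -0.2, -1.0]
opening: 0.289
```

Call:
apply_moves(
  motion="-1 -0.001 0 0 0;-1 -0.0015 0 0 0;-1 -0.0015 0 0 0",
)

```text
clock: 14.5
eef_pos: [515.9, 24.1, 275.1]
tcp_rot: [-3.142, 0.0, 0.17]
contact_force: [2.3, 0.5, -2.3]
opening: 0.289
```

Call:
apply_moves(
  motion="-1 -0.001 0 0 0;-1 -0.0015 0 0 0;-1 -0.0015 0 0 0",
)

```text
clock: 14.75
eef_pos: [514.7, 23.8, 275.3]
tcp_rot: [3.142, -0.001, 0.17]
contact_force: [3.2, 0.1, -2.7]
opening: 0.285
```

Call:
apply_moves(
  motion="-1 -0.0005 0 0 0;-1 -0.0007 0 0 0;-1 -0.0007 0 0 0",
)

```text
clock: 15.0
eef_pos: [514.4, 23.8, 275.4]
tcp_rot: [3.141, -0.002, 0.17]
contact_force: [5.4, 0.8, -4.5]
opening: 0.288
```

```bash
python3 -c "
from h import *
st()"
```

```text
{'clock': 15.0, 'qpos': [0.043, 0.352, 1.977, 0.0, 0.81, 1.444], 'eef_pos': [514.36, 23.806, 275.369], 'tcp_rot': [3.141, -0.002, 0.17], 'contact_force': [5.435, 0.829, -4.501], 'wrist_torque': [0.211, -1.115, 0.019], 'opening': 0.288}
```

Call:
apply_moves(
  motion="-1 -0.0005 0 0 0;-1 -0.0008 0 0 0;-1 -0.0008 0 0 0",
)

```text
clock: 15.25
eef_pos: [513.9, 23.7, 275.5]
tcp_rot: [3.141, -0.003, 0.17]
contact_force: [6.4, 1.2, -5.4]
opening: 0.291
```

```bash
python3 -c "
from h import *
st()
f=grab_frame('wrist'); save(f,'w10.png',(130,70,380,320),2.4)"
```

```text
{'clock': 15.25, 'qpos': [0.043, 0.351, 1.978, 0.0, 0.809, 1.444], 'eef_pos': [513.949, 23.704, 275.5], 'tcp_rot': [3.141, -0.003, 0.17], 'contact_force': [6.41, 1.243, -5.405], 'wrist_torque': [0.229, -1.422, 0.025], 'opening': 0.291}
```

View pics/w10.png

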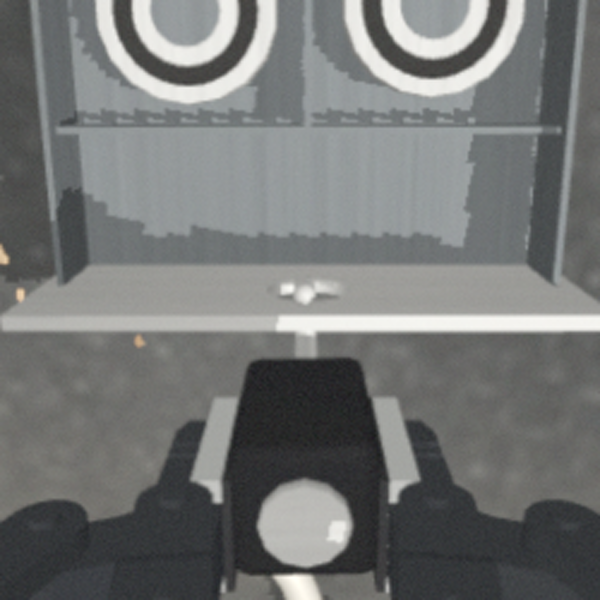

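Call:
apply_moves(
  motion="-1 -0.0005 0 0.0003 0;-1 -0.001 0 0.0005 0;-1 -0.0012 0 0.0005 0;-1 -0.0012 0 0.0005 0",
)

```text
clock: 15.63
eef_pos: [513.4, 23.6, 275.4]
tcp_rot: [3.141, -0.005, 0.17]
contact_force: [8.6, 2.4, -4.4]
opening: 0.291
```

```bash
python3 -c "
from h import *
st()"
```

```text
{'clock': 15.633, 'qpos': [0.043, 0.35, 1.98, 0.0, 0.806, 1.444], 'eef_pos': [513.365, 23.587, 275.387], 'tcp_rot': [3.141, -0.005, 0.17], 'contact_force': [8.608, 2.429, -4.363], 'wrist_torque': [0.451, -1.771, 0.045], 'opening': 0.291}
```

Call:
apply_moves(
  motion="-1 -0.0007 0 0.0003 0;-1 -0.0014 0 0.0005 0;-1 -0.0015 0 0.0005 0;-1 -0.0015 0 0.0005 0;-1 -0.0015 0 0.0005 0",
)

```text
clock: 16.05
eef_pos: [512.6, 23.5, 275.3]
tcp_rot: [3.141, -0.007, 0.17]
contact_force: [10.8, 3.8, -3.8]
opening: 0.29
```

```bash
python3 -c "
from h import *
st()"
```

```text
{'clock': 16.05, 'qpos': [0.043, 0.349, 1.983, 0.001, 0.803, 1.443], 'eef_pos': [512.649, 23.462, 275.303], 'tcp_rot': [3.141, -0.007, 0.17], 'contact_force': [10.806, 3.771, -3.804], 'wrist_torque': [0.599, -2.267, 0.042], 'opening': 0.29}
```

Call:
apply_moves(
  motion="-1 0.001 0 0 0;-1 0.003 0 0 0;-1 0.005 0 0 0;-1 0.0065 0 -0.001 0;-1 0.0065 0 -0.001 0",
)

```text
clock: 16.47
eef_pos: [516.3, 24.2, 274.9]
tcp_rot: [-3.141, 0.002, 0.17]
contact_force: [0.0, -0.4, -0.6]
opening: 0.29
```

```bash
python3 -c "
from h import *
st()
f=grab_frame('wrist'); save(f,'w11.png',(130,70,380,320),2.4)
f=grab_frame('scene'); save(f,'s11.png',(220,140,310,230),6)"
```

```text
{'clock': 16.467, 'qpos': [0.044, 0.357, 1.972, -0.0, 0.815, 1.445], 'eef_pos': [516.323, 24.187, 274.902], 'tcp_rot': [-3.141, 0.002, 0.17], 'contact_force': [0.005, -0.356, -0.565], 'wrist_torque': [0.022, -0.048, -0.005], 'opening': 0.29}
```

View pics/w11.png

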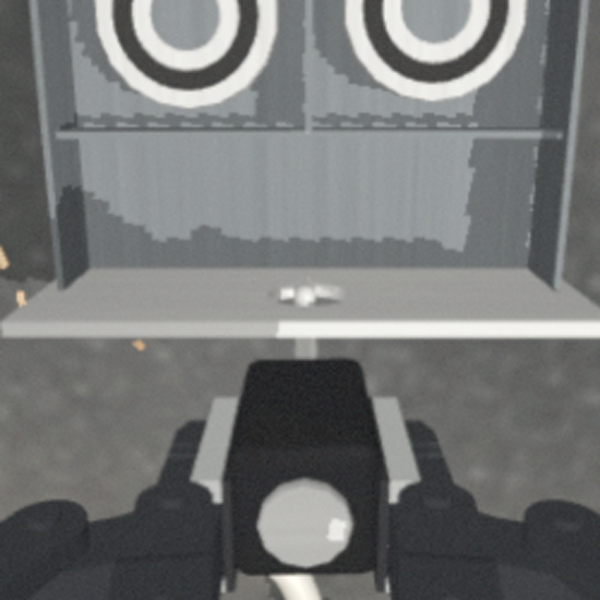

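View pics/s11.png

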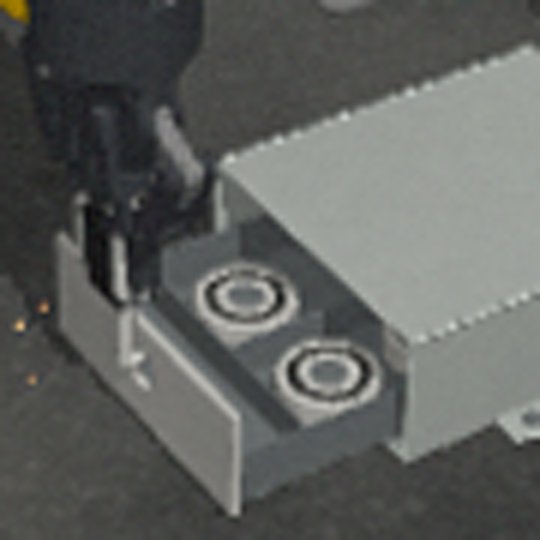

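Call:
apply_moves(
  motion="-1 0.0015 0 0 0;-1 0.0015 0 0.003 0;-1 0.0015 0 0.006 0;-1 0.0015 0 0.009 0;-1 0.0015 0 0.009 0",
)

```text
clock: 16.98
eef_pos: [517.9, 24.5, 265.4]
tcp_rot: [-3.141, 0.001, 0.17]
contact_force: [-1.0, -1.0, -0.9]
opening: 0.293
```

```bash
python3 -c "
from h import *
st()
f=grab_frame('wrist'); save(f,'w12.png',(130,70,380,320),2.4)"
```

```text
{'clock': 16.983, 'qpos': [0.044, 0.373, 1.974, 0.0, 0.795, 1.445], 'eef_pos': [517.876, 24.452, 265.351], 'tcp_rot': [-3.141, 0.001, 0.17], 'contact_force': [-0.957, -1.01, -0.943], 'wrist_torque': [-0.017, -0.011, 0.035], 'opening': 0.293}
```

View pics/w12.png

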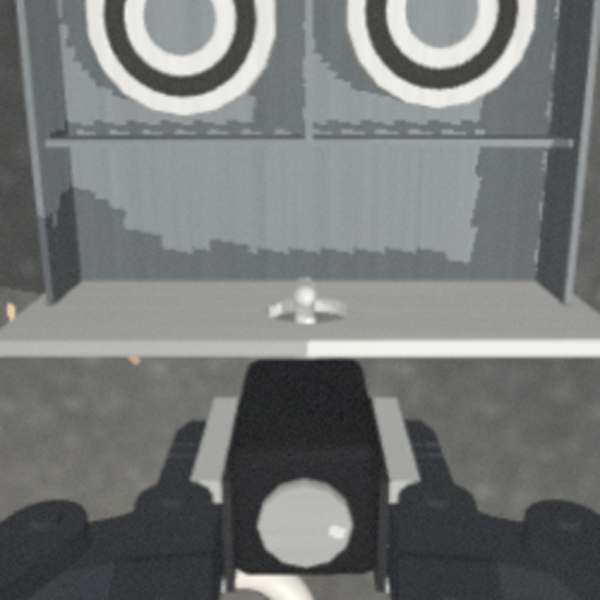

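Call:
apply_moves(
  motion="-1 -0.003 0 0 0;-1 -0.006 0 0 0;-1 -0.01 0 0 0;-1 -0.016 0 0 0;-1 -0.024 0 0 0;-1 -0.034 0 0 0;-1 -0.044 0 0 0;-1 -0.044 0 0 0",
)

```text
clock: 17.7
eef_pos: [472.3, 16.7, 265.9]
tcp_rot: [-3.141, 0.003, 0.17]
contact_force: [-0.0, -0.4, -0.9]
opening: 0.29
```

```bash
python3 -c "
from h import *
st()
f=grab_frame('wrist'); save(f,'w13.png',(130,20,380,270),2.4)
f=grab_frame('scene'); save(f,'s13.png',(200,120,330,240),5)"
```

```text
{'clock': 17.7, 'qpos': [0.032, 0.314, 2.069, -0.0, 0.761, 1.433], 'eef_pos': [472.328, 16.708, 265.885], 'tcp_rot': [-3.141, 0.003, 0.17], 'contact_force': [-0.045, -0.364, -0.889], 'wrist_torque': [-0.007, -0.032, -0.005], 'opening': 0.29}
```

View pics/w13.png

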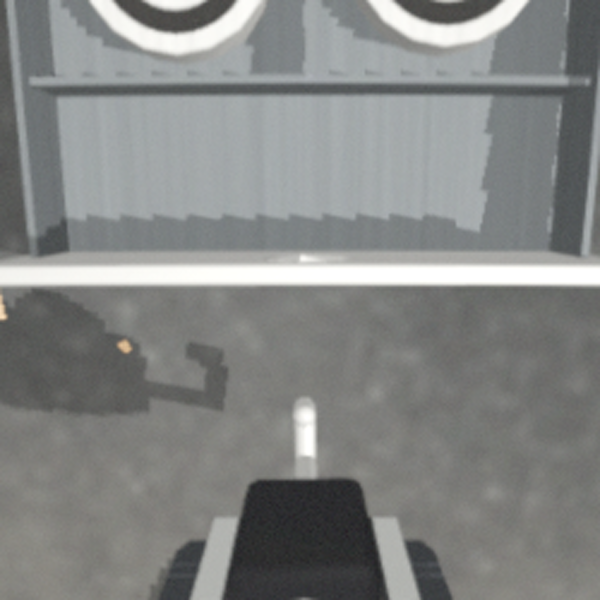

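View pics/s13.png

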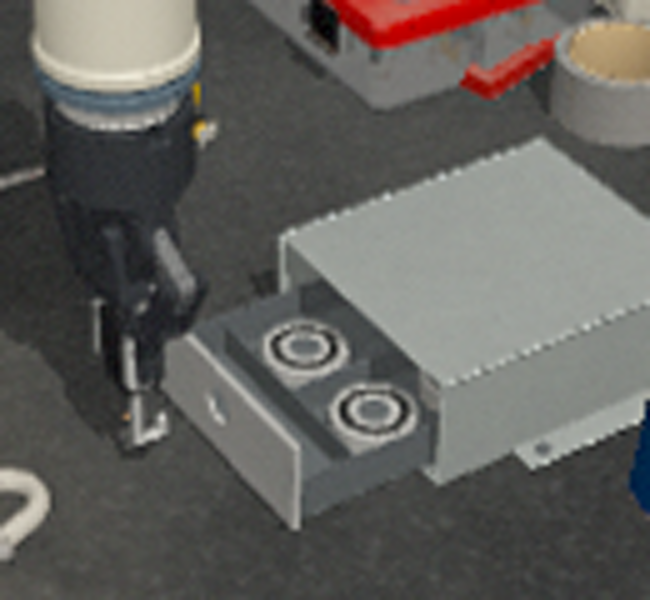

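Call:
apply_moves(
  motion="-1 0 0 -0.04 0;-1 0 0 -0.077 0;-1 -0.038 0.341 -0.077 -0.049;-1 -0.038 0.341 -0.077 -0.049;-1 -0.038 0.341 -0.077 -0.049;-1 -0.038 0.341 -0.077 -0.049;-1 -0.038 0.341 -0.077 -0.049;-1 -0.038 0.341 -0.077 -0.049;-1 -0.038 0.341 -0.077 -0.049;-1 -0.038 0.341 -0.077 -0.049;-1 -0.038 0.341 -0.077 -0.049;-1 -0.038 0.341 -0.077 -0.049;-1 -0.038 0.341 -0.077 -0.049;-1 -0.038 0.341 -0.077 -0.049",
)

```text
clock: 18.97
eef_pos: [495.0, -324.6, 342.8]
tcp_rot: [-3.141, 0.0, 0.324]
contact_force: [0.3, 0.7, -1.6]
opening: 0.291
```

```bash
python3 -c "
from h import *
st()
f=grab_frame('wrist'); save(f,'w14.png',None,1.5)
print(togo([492.3,-325.5,343.2]).round(4), .3245-r.sense()['tcp_rot'][2])"
```

```text
{'clock': 18.967, 'qpos': [-0.583, 0.368, 1.762, 0.0, 1.012, 0.664], 'eef_pos': [495.03, -324.638, 342.84], 'tcp_rot': [-3.141, 0.0, 0.324], 'contact_force': [0.262, 0.733, -1.634], 'wrist_torque': [-0.047, 0.029, 0.03], 'opening': 0.291}
[-0.0031  0.0003 -0.0002] -0.00011940986516667529
```

View pics/w14.png

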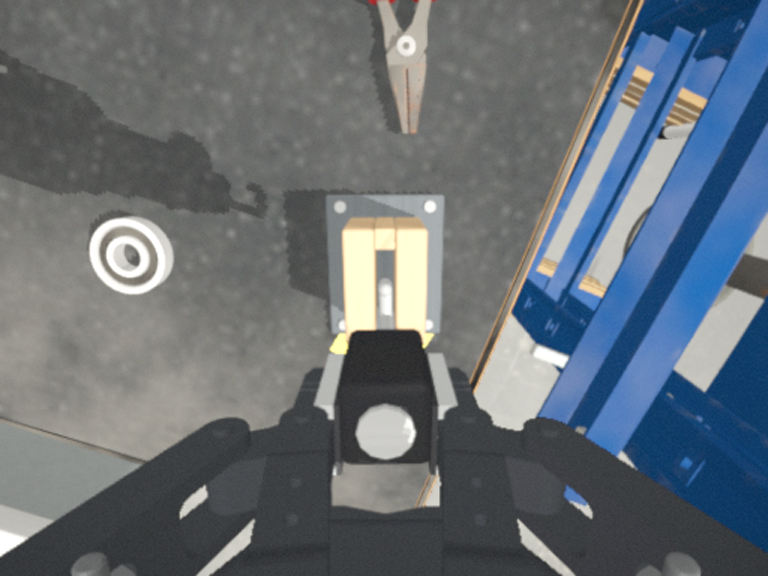

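Call:
apply_moves(
  motion="-1 -0.003 0 0.02 0;-1 -0.003 0 0.04 0;-1 -0.003 0 0.055 0;-1 -0.003 0 0.062 0;-1 -0.003 0 0.07 0;-1 -0.003 0 0.07 0",
)

```text
clock: 19.52
eef_pos: [492.2, -325.5, 272.2]
tcp_rot: [-3.14, 0.001, 0.325]
contact_force: [-0.4, 0.9, -1.1]
opening: 0.289
```

```bash
python3 -c "
from h import *
st()
f=grab_frame('wrist'); save(f,'w15.png',(130,70,380,320),2.4)"
```

```text
{'clock': 19.517, 'qpos': [-0.587, 0.455, 1.815, 0.0, 0.873, 0.659], 'eef_pos': [492.202, -325.481, 272.218], 'tcp_rot': [-3.14, 0.001, 0.325], 'contact_force': [-0.36, 0.873, -1.125], 'wrist_torque': [-0.013, 0.066, 0.014], 'opening': 0.289}
```

View pics/w15.png

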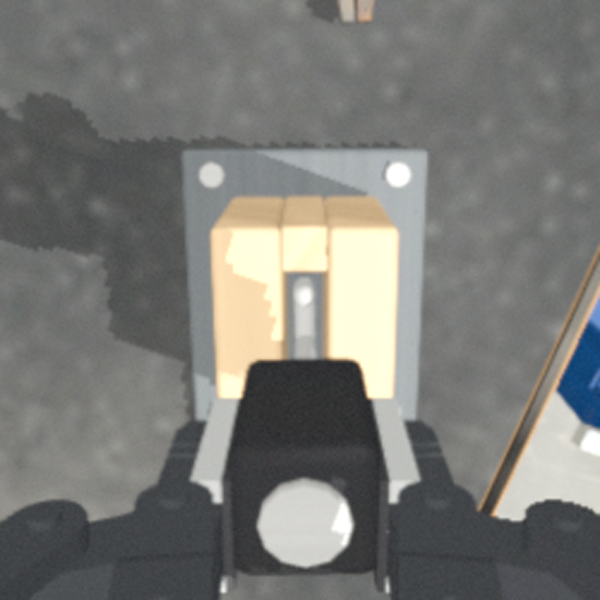

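Rod is centred in the slot (tip at 304,296 between slot edges 287–325) with no contact force. Lowering to the seat.

Call:
apply_moves(
  motion="-1 0 0 0.01 0;-1 0 0 0.02 0;-1 0 0 0.025 0;-1 0 0 0.027 0;-1 0 0 0.028 0;-1 0 0 0.028 0;-1 0 0 0.028 0",
)

```text
clock: 20.15
eef_pos: [492.3, -326.6, 245.4]
tcp_rot: [3.141, -0.0, 0.324]
contact_force: [0.1, 0.0, -0.5]
opening: 0.287
```

```bash
python3 -c "
from h import *
st()"
```

```text
{'clock': 20.15, 'qpos': [-0.588, 0.493, 1.828, 0.0, 0.82, 0.659], 'eef_pos': [492.348, -326.573, 245.384], 'tcp_rot': [3.141, -0.0, 0.324], 'contact_force': [0.073, 0.026, -0.48], 'wrist_torque': [-0.017, -0.024, 0.023], 'opening': 0.287}
```

Call:
apply_moves(
  motion="-1 0 0 0.0006 0;-1 0 0 0.0014 0;-1 0 0 0.0014 0;-1 0 0 0.0014 0",
)

```text
clock: 20.48
eef_pos: [492.4, -326.6, 244.4]
tcp_rot: [3.141, -0.001, 0.324]
contact_force: [-0.6, 1.2, 5.9]
opening: 0.288
```

Call:
apply_moves(
  motion="0 0 0 0 0;0 0 0 0 0;1 0 0 0 0;1 0 0 0 0;1 0 0 0 0;1 0 0 0 0;1 0 0 0 0;1 0 0 0 0;1 0 0 0 0;1 0 0 0 0",
)

```text
clock: 21.32
eef_pos: [492.2, -326.4, 243.8]
tcp_rot: [-3.142, -0.0, 0.324]
contact_force: [-0.7, -0.2, 0.4]
opening: 1.002
```

```bash
python3 -c "
from h import *
st()
f=grab_frame('wrist'); save(f,'w16.png',None,1.5)"
```

```text
{'clock': 21.317, 'qpos': [-0.588, 0.495, 1.829, 0.0, 0.818, 0.659], 'eef_pos': [492.249, -326.434, 243.774], 'tcp_rot': [-3.142, -0.0, 0.324], 'contact_force': [-0.671, -0.17, 0.39], 'wrist_torque': [-0.005, -0.025, -0.039], 'opening': 1.002}
```

View pics/w16.png

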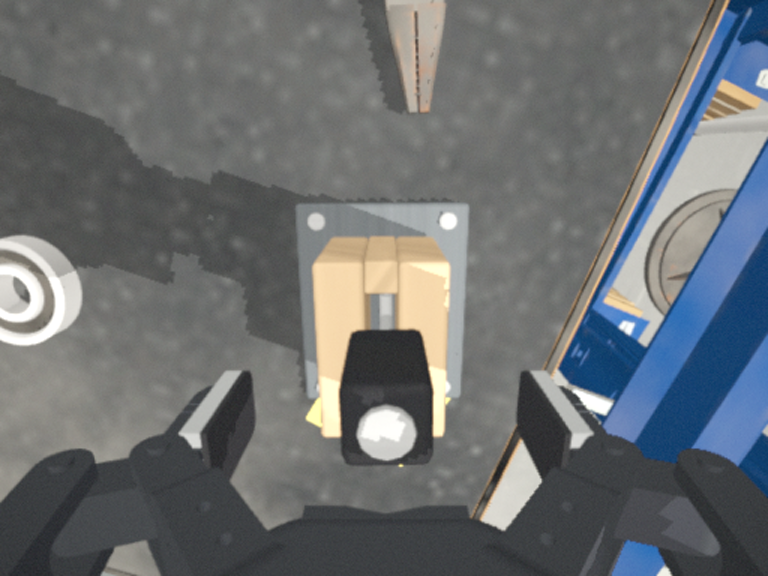

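Hook hangs in the rack, jaws clear. Retreating straight up, then a bit back.

Call:
apply_moves(
  motion="1 0 0 -0.03 0;1 0 0 -0.06 0;1 0 0 -0.1 0;1 0 0 -0.12 0;1 -0.04 0 -0.12 0;1 -0.08 0 -0.12 0;1 -0.08 0 -0.12 0;1 -0.08 0 -0.12 0",
)

```text
clock: 22.03
eef_pos: [414.9, -352.3, 364.1]
tcp_rot: [3.141, 0.0, 0.321]
contact_force: [0.8, -0.6, -0.6]
opening: 0.998
```

```bash
python3 - <<'E'
from h import *
st()
f=grab_frame('wrist'); save(f,'w17.png',None,1.5)
for q in ("hook_grip","hook","rack_seat"): print(q);pr(spotter.place_of(q,"wrist"),1)
f=grab_frame('scene'); save(f,'s17.png',(200,120,350,340),2.7)
for q in ("tray_hole","tray","bearing_1"): print(q);pr(spotter.place_of(q,"scene"),1)
E
```

```text
{'clock': 22.033, 'qpos': [-0.707, 0.273, 1.847, -0.0, 1.022, 0.543], 'eef_pos': [414.875, -352.311, 364.104], 'tcp_rot': [3.141, 0.0, 0.321], 'contact_force': [0.769, -0.598, -0.585], 'wrist_torque': [0.003, 0.018, -0.03], 'opening': 0.998}
hook_grip
{'point': [493.8, -326.2, 83.2], 'conf': 0.79}
hook
{'point': [493.6, -326.8, 62.2], 'conf': 0.59}
rack_seat
{'point': [447.4, -154.2, -0.6], 'conf': 0.49}
tray_hole
{'point': [528.6, 26.0, 43.5], 'conf': 0.62}
tray
{'point': [627.1, 44.1, -0.9], 'conf': 0.77}
bearing_1
{'point': [448.1, -149.9, -1.7], 'conf': 0.73}
```

View pics/w17.png

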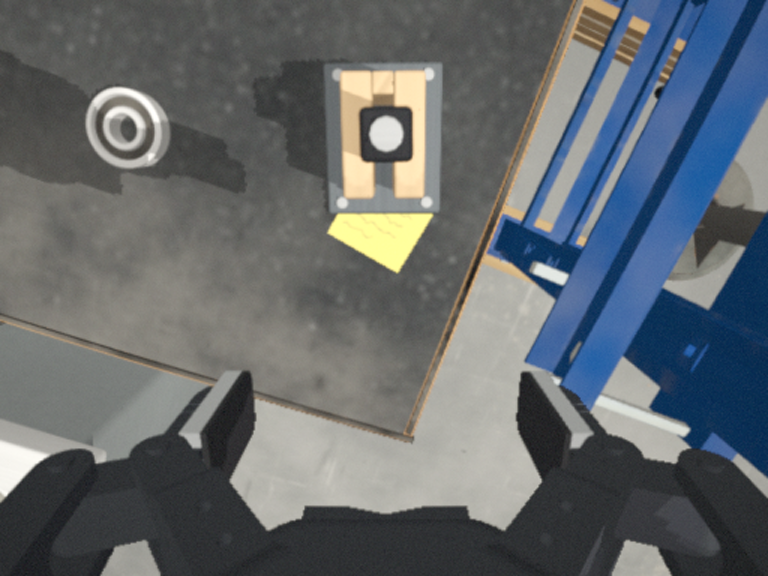

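View pics/s17.png

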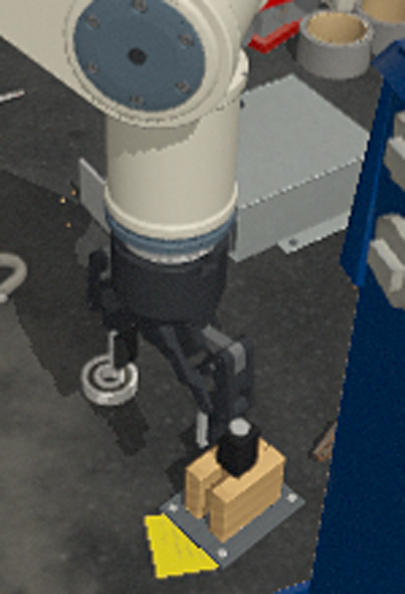

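```bash
python3 - <<'E'
from h import *
f=grab_frame("top"); save(f,"t17.png",(200,110,380,260),4)
print([proj(f,[[523.6+k,25,68]]).round(1).tolist() for k in(0,4)])
r.sense()
E
```

```text
[[[250.6, 211.8]], [[250.7, 210.6]]]
```

View pics/t17.png

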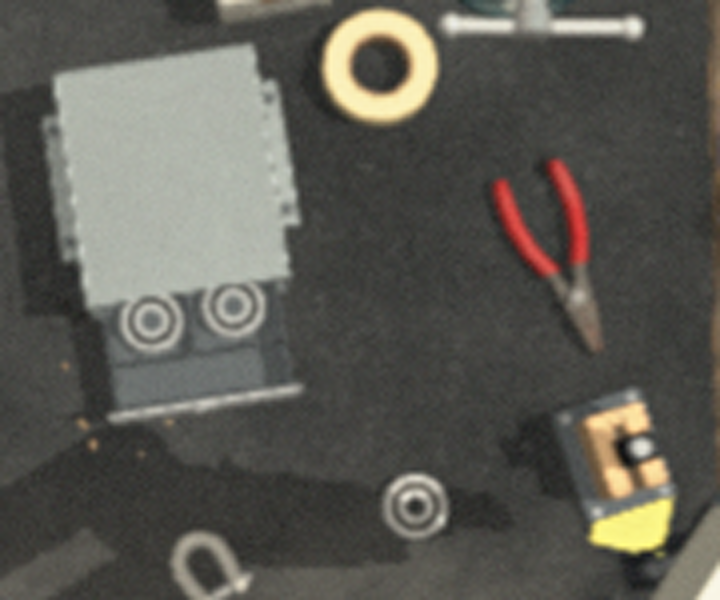

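```bash
python3 -c "
from rig import r
print(r.sign_off())"
```

```text
the job is handed in; nothing more can be done
None
```

The tray is drawn out against its stop, the hook hangs back in its rack, and the job is handed in after about 22 s of robot time.

- **Pull:** I took the hook from the rack, put it through the finger hole and drew the tray out with about 2 N. When the force rose at the stop, I increased the pull in small steps to a measured 11–12 N. That is above the 8 N needed and below the 20 N limit. The tray travelled about 67 mm, ending about 92 mm out by my estimate.
- **Unhook:** The hook came out with no force reading beyond sensor noise.
- **Hook in rack:** It seated with about 6 N of downward contact, and the last wrist picture shows it centred in the rack with the gripper open and clear.
- **Tray position:** The last top picture puts the tray front at row 211.5, against 211.8 expected if it is still at the stop. The trained network placed the hole about 5 mm further in. It had read about 2.5 mm too far in at the start as well, so I trusted the picture.
- **Bystanders:** In the last pictures the bearing and pliers look unmoved. I did not re-check the screwdriver after the start, but the arm never went near it.

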